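# Wedge up the projector's drooping nose

## Task

The projector hangs nose-down in its tilt bracket. Fetch the wooden wedge, start its thin end under the foot at the projector's nose, and slide it straight in flat on the table until the projector has risen level, with its brass pin at the red mark, and sits snugly wedged up against the end of the slot: firm, so that it cannot nod, but not forced, or the bracket bends. Touch the projector and its bracket with nothing but the wedge, and leave the wedge in place and the other things where they are.

Things in the scene. Friction and masses are not known exactly. Their poses are not given: they have to be found in the camera images.
- stand: Silver tilt bracket, fixed to the table, that holds the dark projector (198 x 156 x 120 mm, 0.95 kg). Origin on the table below the foot of the projector's nose; x runs level from nose to rear (the way the wedge goes in), y across, z up. Runners 12 mm high lie beyond y = -76 and 76 mm; between them the way in is clear to x = 175 mm. Projector's front face: x = -8 mm, its top leaning to -15 mm while nose-down.
- projector (a joint): Tilt about the pivot (x = 130 mm, z = 60 mm in the bracket's frame): 0 = nose down as at first, 0.08 rad = level at the mark, where the pin meets the upper end of its slot; the nose foot rises 10.4 mm on the way. Turns freely; gravity brings it back. More than 20 N between wedge and projector at any time strains the bracket.
- nose_foot (a point): Lowest line, at its middle, of the adjustable screw foot under the nose: a round rubber bar 10 mm thick, 42 mm long, lying across. It is screwed out differently each time and stays so: 8.5 to 12.5 mm above the table at first, 19 to 23 mm at the end. 2 to 5 N rest on what lifts it, until the pin meets the end of the slot.
- pin (a point): End of the brass pin, 8 mm thick, that sticks out of the projector's side through the slot in the front post (bracket's +y side; a like one on the -y side). It rises 8.5 mm to the mark.
- mark (a point): The red mark at the upper end of the slot, on the +y side's front post, level with the pin's centre when the projector is up.
- wedge: Loose waxed beech wedge, 166 long, 36 wide, 0.12 kg. Origin at the middle of its underside; x along it towards the thin tip, z up. Tip at x = 83 mm, 4 mm thick; the top slopes up 1 in 4 to 28 mm at x = -13, runs level to x = -43, then a raised heel, 38.5 mm high, to the flat end face at x = -83 mm. When done, the foot bears on the slope 60 to 76 mm from the tip, as the foot is set.
- wedge_heel (a point): Centre of the wedge's heel (40 mm long, 36 mm wide), 19 mm above its underside: to grip it, or to push it on the end face 20 mm behind this point. The push is a steady few newtons, then, once the pin meets the end of the slot, rises by newtons per mm. Let go, the wedge stays and keeps a load of 0.8 to 1.25 times the last push, unless the fingers had dragged the heel up or down as they pushed.
- wedge_tip (a point): Middle of the wedge's thin tip edge, 2 mm above its underside. Axes as the wedge's. Snugly wedged means that 8 to 16 N stay between wedge and projector once it is let go: more than the weight alone gives.
- jar: Bystander: small amber jar with a white cap, 44 mm thick, 55 mm tall; origin at the middle of its base.
- bottle: Bystander: small brown bottle with a black cap, 42 mm thick, 75 mm tall; origin at the middle of its base.
- cup: Bystander: white cup, 72 mm wide, 85 mm tall; origin at the middle of its base.
- screwdriver: Bystander: screwdriver lying on the table.

How it is judged:
By the outcome, as a careful person would: the job done as asked, in the order asked, and still so for the second after the job is handed in, with the robot touching nothing.
It also fails if it takes over 72 s, if anything falls off the work surface, if the arm or the gripper's body presses on something with over 40 N, if the wrist force passes 120 N, or if a joint passes its speed limit or range.

## Robot

A 6-joint arm with a two-finger parallel gripper is mounted at the origin on the work surface. World frame = base frame: x ahead of the robot, y to its left, z up, the work surface at z = 0. Lengths are in mm, angles in degrees, forces in N, time in s.
With the tool pointing down it reaches from about 300 to 850 mm from the base axis. Payload 4.2 kg.
Tool frame: the origin (TCP) lies at the very end of the fingers, on their centre line; the grasp point (between the pads) lies 19 mm behind it (env.grip_depth is the distance from the TCP to the grasp point, in mm); z points along the fingers, y is the line along which they close (so a half turn about z gives the same grasp; the last joint's range is limited). The gripper opens to 91 mm and grips with 3 to 60 N. Pads are 32 mm wide; open, the fingers measure 118 mm over their backs; the gripper's body (76 mm by 178 mm) begins 60 mm behind the grasp point.
Start: joints at [68.984, 18.312, 89.639, -0, 72.044, -1.146], TCP at [195.44, 540.783, 213.976] pointing down, gripper open.
Joint ranges: [-177.97, 177.97], [-48.28, 115.42], [12.27, 149.76], [-77.06, 257.06], [2.81, 150.46], [-146.56, 146.56]. Speed limits (degrees/s): [147.25, 147.25, 180, 180, 180, 180].

## Interface

Orientations are given as [roll, pitch, yaw] about the fixed x, y, z axes, in that order (R = Rz(yaw) Ry(pitch) Rx(roll)).
In Python, from workcell import env, cams gives the robot as it stands.
- The arm moves only by the tool apply_moves, never from a script. Its argument "deltas" is a list of rows, each a list of 5 numbers: the shift along the tool's x, y, z in m, then the turn about the tool's z in rad, then the opening, from -1 (shut) to 1 (fully open), so that 0 is half open. In form: [[tx, ty, tz, roll, gripper], ...]. A call has 1 to 5 rows; each row is the pose to reach, as a shift and turn from the pose commanded when the call began, along the tool's axes at that moment; what a row does not reach only later rows make up. A row lasts 1/10 s, in which the tool goes at most 50 mm and 8.59 degrees, less where a joint would pass 70% of its speed; a pose out of reach is approached as far as the arm can. A call with a gripper value outside its range is refused whole. The fingers move at their own pace and stop on an object; "grip_force" is the grip in N (left out, the last holds). Time passes only in rows, so rows that repeat a pose let the fingers close. It gives the time, the measured TCP pose, the force, the opening and the grip force at its end, in the units of the state.
- env.state(): the state, without advancing time (a new reading comes with each control period).
- cams.grab_frame(name): name is "side" or "top"; returns the picture (420x560x3 uint8, blue, green, red); there is no depth.
- cams.get_calibration(name): a dict with "mtx" (3x3 intrinsics, pixels), "eye" and "attitude" of the camera in the world. Camera axes: x right, y down, z forward; pixel columns grow to the right and rows downward; lengths in mm; the calibration is good to about 2 mm. A picture is of the moment at which its call begins. get_calibration takes no time and is no camera call.
- env.job_done(): hands the job in; it is judged then, once.
The state is a dict: "time_s": time; "qpos": joint angles; "qvel": joint speeds; "effort": joint torques, N m; "ee_pos": TCP position; "ee_rot": TCP orientation; "force": force on the tool from outside, world axes, zero at the start; "torque": the same for the moment, N m; "gripper_width": finger opening in mm; "gripper_force": force on a finger pad.
Only numpy, scipy, OpenCV 4.12 (cv2) and the standard library are available. Lean on these libraries where they do the work, as an engineer would, in place of code of your own. Each camera call takes 0.05 s, during which the arm holds its last target. There are 200 camera calls.

## Working session

There is one attempt and no reset: what is moved stays moved. The work goes in short steps, Python scripts to look and compute and a tool call to move; the robot and the scene stay as the last step left them, time stands still between calls to the robot, and variables do not carry over. Pictures are saved under pics/ and viewed, at most 10 in all, crops included, and the job is handed in when it is done.

Besides the shell and the picture viewer there is one more tool, called after "Emit:" in YAML: its name, and indented under it one key for each argument. apply_moves: Moves the arm, as the interface text tells. Its arguments: {"type":"object","properties":{"deltas":{"type":"array"},"grip_force":{"type":"number"}},"required":["deltas"]}

```bash
mkdir -p pics; python3 - <<'E'
from workcell import env,cams
import cv2
for n in("side","top"):
    cv2.imwrite(f"pics/{n}0.png",cams.grab_frame(n)); print(n,cams.get_calibration(n))
print(env.state(), env.grip_depth)
E
```

```text
side {'mtx': array([[444.8842581 ,   0.        , 280.10493139],
       [  0.        , 444.8842581 , 217.81012205],
       [  0.        ,   0.        ,   1.        ]]), 'eye': array([359.60752323, 609.21784159, 883.08227225]), 'attitude': array([-137.73288065,   -1.01673741, -161.58619547])}
top {'mtx': array([[491.10440278,   0.        , 282.02059212],
       [  0.        , 491.10440278, 202.63698497],
       [  0.        ,   0.        ,   1.        ]]), 'eye': array([ 464.70669792,  -96.0729729 , 1495.69736392]), 'attitude': array([-174.79129928,    1.3565983 ,  -89.71681146])}
{'time_s': 0.1, 'qpos': array([ 6.89845707e+01,  1.83488901e+01,  8.96986831e+01, -4.21803267e-04,
        7.20442255e+01, -1.14507955e+00]), 'qvel': array([ 0.02345688, -0.17592377, -0.23850258,  0.01899235, -0.08213623,
        0.02821682]), 'effort': array([-7.41840995e-04, -4.13329160e+01, -2.32508826e+01,  7.27523211e-02,
        4.22607036e-02, -3.79087192e-05]), 'ee_pos': array([195.27193192, 540.35247964, 213.20017947]), 'ee_rot': array([-1.79908212e+02, -1.43354195e-03,  1.60129779e+02]), 'force': array([-0.56310964, -0.03721081, -0.04059905]), 'torque': array([ 0.03184048,  0.03321006, -0.0362299 ]), 'gripper_force': 0.0, 'gripper_width': 91.22184893077198} 18.8
```

View pics/side0.png

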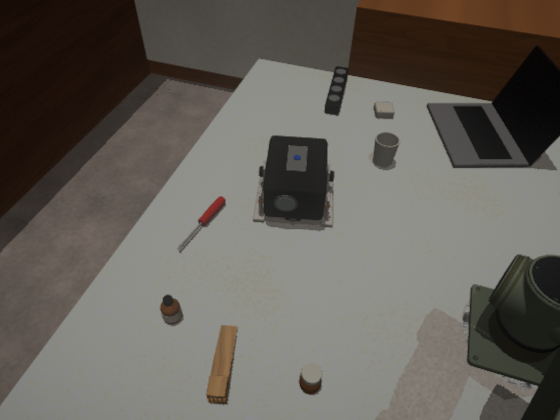

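View pics/top0.png

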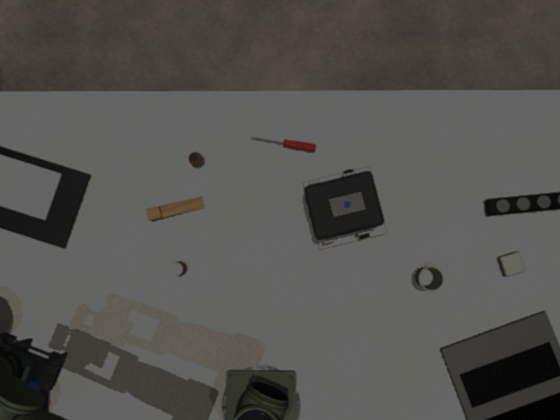

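Side: projector at (297,178) with its lens (nose) at (285,203), wedge tip (229,327), heel (217,395). Top: wedge heel (153,214), tip (203,203), projector (345,207). Next I'll zoom in.

```bash
cat > h.py <<'E'
import numpy as np,cv2
from scipy.spatial.transform import Rotation as R
from workcell import env,cams
C={n:cams.get_calibration(n) for n in("side","top")}
def RR(n): return R.from_euler('xyz',C[n]['attitude'],degrees=True).as_matrix()
def proj(n,P):
    c=(np.atleast_2d(P)-C[n]['eye'])@RR(n); u=c@C[n]['mtx'].T; return u[:,:2]/u[:,2:]
def ray(n,uv): d=RR(n)@np.linalg.inv(C[n]['mtx'])@[uv[0],uv[1],1]; return C[n]['eye'],d/np.linalg.norm(d)
def atz(n,uv,z): e,d=ray(n,uv); return e+d*(z-e[2])/d[2]
def tri(uvs,uvt):
    (a,d),(b,f)=ray("side",uvs),ray("top",uvt)
    s=np.linalg.lstsq(np.c_[d,-f],b-a,rcond=None)[0]; p,q=a+s[0]*d,b+s[1]*f
    return (p+q)/2,np.linalg.norm(p-q)
def crop(img,x,y,w,h,k):
    o=cv2.resize(img[y:y+h,x:x+w],None,fx=k,fy=k,interpolation=cv2.INTER_CUBIC)
    return cv2.convertScaleAbs(o,alpha=1.6)
E
python3 - <<'E'
from h import *
s=cv2.imread("pics/side0.png");t=cv2.imread("pics/top0.png")
a=np.zeros((600,800,3),np.uint8)
def put(i,x,y): a[y:y+i.shape[0],x:x+i.shape[1]]=i
put(crop(s,245,125,100,100,4),0,0)      # side stand
put(crop(t,295,160,100,100,4),400,0)    # top stand
put(crop(s,180,322,80,40,5),0,400)   # wedge tip side
put(crop(t,140,190,80,40,5),400,400)
cv2.imwrite("pics/z1.png",a)
b=crop(s,190,320,60,90,6); cv2.imwrite("pics/z2.png",b)
E
```

```text
(no output)
```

View pics/z1.png

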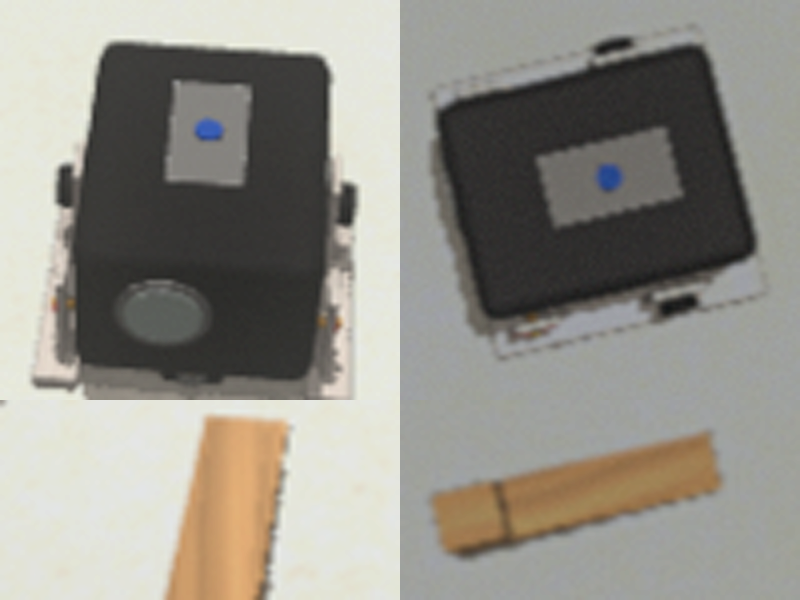

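View pics/z2.png

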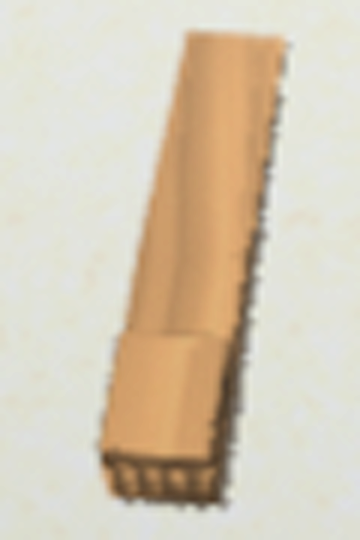

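```bash
cat > fit1.py <<'E'
from h import *
from scipy.optimize import least_squares
def S(x,y,x0,y0,k): return np.array([(x+.5)/k-.5+x0,(y+.5)/k-.5+y0])
zt=lambda x,y:S(x-400,y-400,140,190,5); zs=lambda x,y:S(x,y,190,320,6)
st=lambda x,y:S(x-400,y,295,160,4); ss=lambda x,y:S(x,y,245,125,4)
# wedge: body y>0 is to the left of travel; travel ~ -y world => wedge +y = +x world
obs=[("top",zt(433,493),(-83,18,38.5)),("top",zt(446,549),(-83,-18,38.5)),("top",zt(498,483),(-43,18,38.5)),("top",zt(510,541),(-43,-18,38.5)),
("top",zt(713,433),(83,18,4)),("top",zt(720,487),(83,-18,4)),
("side",zs(185,35),(83,18,4)),("side",zs(283,38),(83,-18,4)),("side",zs(120,335),(-43,18,38.5)),("side",zs(103,455),(-83,18,38.5)),("side",zs(215,460),(-83,-18,38.5)),("side",zs(228,340),(-43,-18,38.5))]
def W(p,q):
    return R.from_euler('z',p[3]).apply(q)+p[:3]
def f(p,ob): return np.concatenate([proj(n,W(p,q))[0]-uv for n,uv,q in ob])
for nm,ob in(("both",obs),("top",[o for o in obs if o[0]=="top"]),("side",[o for o in obs if o[0]=="side"])):
    r=least_squares(f,[400,200,0,-1.4],args=(ob,)); print(nm,r.x[:3].round(1),np.degrees(r.x[3]).round(2),"rms",np.sqrt(np.mean(r.fun**2)).round(2))
r=least_squares(f,[400,200,0,-1.4],args=(obs,)); print(r.fun.reshape(-1,2).round(1).tolist())
for n,a,b in(("knob+x",ss(65,185),st(613,45)),("knob-x",ss(347,203),st(678,303)),("led",ss(208,130),st(609,177)),
 ("lab1",ss(172,82),st(668,130)),("lab2",ss(250,84),st(684,195)),("lab3",ss(245,184),st(552,225)),("lab4",ss(166,180),st(537,155))):
    p,e=tri(a,b); print(n,p.round(1),e.round(1))
for n,a in(("plA",(430,95)),("plB",(700,25)),("plC",(768,290)),("plD",(500,357))): print(n,atz("top",st(*a),12).round(1))
print("side plate near +x",atz("side",ss(33,380),12).round(1),"pins",atz("side",ss(68,303),50).round(1),atz("side",ss(325,322),50).round(1))
print("foot side",ss(192,378))
E
python3 fit1.py
```

```text
both [582.2 263.2  -5.3] -74.81 rms 0.48
top [582.7 265.5 -14.5] -75.51 rms 0.53
side [582.5 262.9  -6. ] -74.5 rms 0.31
[[-0.1, 0.7], [0.1, 1.1], [-0.2, -0.7], [0.2, -0.8], [-0.6, -0.3], [0.8, 0.1], [0.1, -0.1], [0.1, 0.4], [0.1, -0.6], [-0.5, 0.1], [-0.2, 0.5], [0.5, -0.3]]
knob+x [ 689.1 -255.3   58.6] 2.0
knob-x [ 499.7 -300.7   60.5] 1.7
led [ 584.6 -241.8  147.7] 0.2
lab1 [ 619.5 -282.2  146.3] 4.4
lab2 [ 571.9 -292.7  150. ] 0.5
lab3 [ 550.2 -203.1  144.8] 2.8
lab4 [ 598.7 -193.2  142. ] 3.1
plA [ 658.8 -121.2   12. ]
plB [ 712.9 -326.3   12. ]
plC [ 511.8 -374.9   12. ]
plD [ 460.7 -173.9   12. ]
side plate near +x [ 660.7 -117.1   12. ] pins [ 650.  -156.5   50. ] [ 486.4 -195.8   50. ]
foot side [292.625 219.125]
```

```bash
cat >> h.py <<'E'
def go(p,yaw):
    "tool-frame shift (mm) and turn (deg) to TCP position p, yaw"
    s=env.state(); M=R.from_euler('xyz',s['ee_rot'],degrees=True)
    d=M.inv().apply(np.array(p)-s['ee_pos']); t=-((yaw-s['ee_rot'][2]+180)%360-180)
    print("shift",d.round(2),"turn rad",np.radians(t).round(4))
E
python3 - <<'E' 
exec(open('fit1.py').read().split("for nm,ob")[0])
for nm in("top","side","both"):
    ob=[o for o in obs if nm in(o[0],"both")]
    r=least_squares(lambda p:f([p[0],p[1],0,p[2]],ob),[580,260,-1.3]);p=[*r.x[:2],0,r.x[2]]
    print(nm,np.round(p,3),np.degrees(p[3]).round(2),"heel",W(p,[-63,0,19]).round(1))
h=W(p,[-63,0,19]); go([h[0],h[1],90],np.degrees(p[3])+180)
E
```

```text
top [581.621 261.833   0.     -1.318] -75.5 heel [565.8 322.8  19. ]
side [580.986 265.125   0.     -1.3  ] -74.46 heel [564.1 325.8  19. ]
both [581.232 264.102   0.     -1.305] -74.79 heel [564.7 324.9  19. ]
shift [-420.67  -76.87  123.31] turn rad 0.9586
```

Emit:
apply_moves:
  deltas:
    - [-0.045, -0.008, 0, 0.14, 1]
    - [-0.09, -0.016, 0, 0.28, 1]
    - [-0.135, -0.024, 0, 0.42, 1]
    - [-0.18, -0.032, 0, 0.56, 1]
    - [-0.22, -0.04, 0, 0.7, 1]

```text
time_s: 0.6
ee_pos: [390.3, 427.0, 213.6]
ee_rot: [-180.0, 0.0, 119.7]
force: [-0.8, 0.8, 0.1]
gripper_width: 91.0
gripper_force: 0.0
```

```bash
python3 -c "
from h import *
go([564.7,324.9,90],105.2)"
```

```text
shift [-174.98  101.1   123.57] turn rad 0.2525
```

Emit:
apply_moves:
  deltas:
    - [-0.035, 0.02, 0.02, 0.08, 1]
    - [-0.07, 0.04, 0.045, 0.16, 1]
    - [-0.105, 0.06, 0.07, 0.25, 1]
    - [-0.14, 0.08, 0.095, 0.2525, 1]
    - [-0.175, 0.101, 0.12, 0.2525, 1]

```text
time_s: 1.1
ee_pos: [564.7, 326.2, 92.6]
ee_rot: [-180.0, 0.0, 105.5]
force: [0.8, 1.0, -0.3]
gripper_width: 91.2
gripper_force: 0.0
```

Emit:
apply_moves:
  deltas:
    - [0, 0, 0, 0, 1]

```text
time_s: 1.2
ee_pos: [565.5, 323.3, 89.1]
ee_rot: [-179.7, 0.2, 105.3]
force: [-0.9, 0.4, -0.0]
gripper_width: 90.9
gripper_force: 0.0
```

```bash
python3 - <<'E'
from h import *
go([564.7,324.9,5],105.2)
s=cams.grab_frame("side");t=cams.grab_frame("top")
a=np.zeros((600,800,3),np.uint8)
def put(i,x,y): a[y:y+i.shape[0],x:x+i.shape[1]]=i
put(crop(s,160,290,100,110,4),0,0); put(crop(t,120,170,100,80,4),400,0)
cv2.imwrite("pics/g1.png",a)
E
```

```text
shift [ 1.98  0.2  84.1 ] turn rad 0.0017
```

View pics/g1.png

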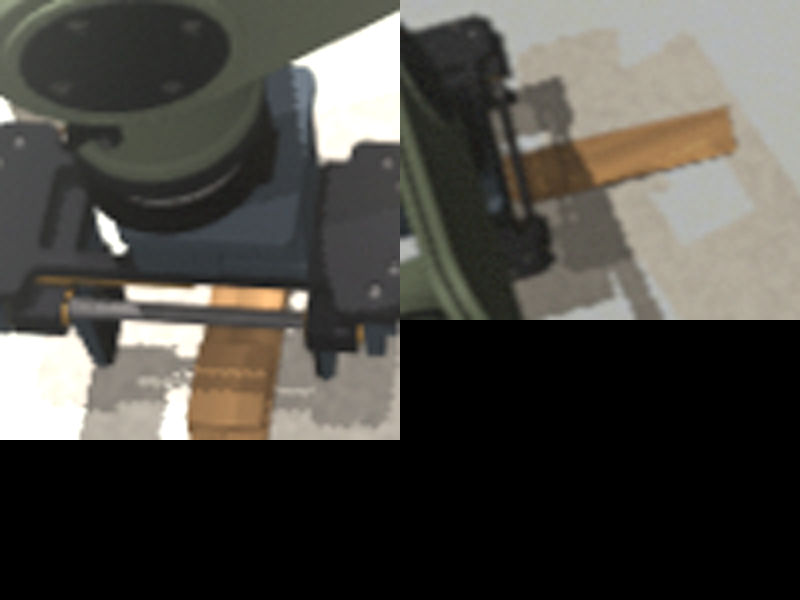

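The open fingers straddle the heel: it lies centred between them, with the wedge running out ahead. I'll descend.

Emit:
apply_moves:
  deltas:
    - [0.002, 0, 0.03, 0, 1]
    - [0.002, 0, 0.055, 0, 1]
    - [0.002, 0, 0.07, 0, 1]
    - [0.002, 0, 0.075, 0, 1]
    - [0.002, 0, 0.075, 0, 1]

```text
time_s: 1.8
ee_pos: [562.8, 330.0, 19.2]
ee_rot: [180.0, -0.0, 105.6]
force: [-0.4, -0.4, 0.3]
gripper_width: 91.5
gripper_force: 0.0
```

Emit:
apply_moves:
  deltas:
    - [0, 0, 0, 0, 1]
    - [0, 0, 0, 0, 1]
    - [0, 0, 0, 0, 1]

```text
time_s: 2.1
ee_pos: [563.8, 329.6, 20.0]
ee_rot: [179.9, -0.0, 105.6]
force: [0.3, -0.6, 0.2]
gripper_width: 91.3
gripper_force: 0.0
```

```bash
python3 -c "
from h import *
go([564.7,324.9,5],105.2)"
```

```text
shift [-4.83 -0.4  15.04] turn rad 0.0062
```

Emit:
apply_moves:
  deltas:
    - [-0.0025, 0, 0.008, 0.005, 1]
    - [-0.0045, 0, 0.015, 0.005, 1]
    - [-0.0045, 0, 0.015, 0.005, 1]
    - [-0.0045, 0, 0.015, 0.005, 1]

```text
time_s: 2.5
ee_pos: [564.2, 324.7, 3.4]
ee_rot: [-179.9, 0.0, 105.3]
force: [0.5, -0.6, 0.4]
gripper_width: 91.2
gripper_force: 0.0
```

Emit:
apply_moves:
  deltas:
    - [0, 0, 0, 0, -0.3]
    - [0, 0, 0, 0, -0.3]
    - [0, 0, 0, 0, -0.3]
    - [0, 0, 0, 0, -0.3]
    - [0, 0, 0, 0, -0.3]
  grip_force: 20

```text
time_s: 3.0
ee_pos: [564.4, 325.0, 4.1]
ee_rot: [180.0, -0.0, 105.3]
force: [-0.3, -0.8, 1.0]
gripper_width: 54.1
gripper_force: 0.0
```

Emit:
apply_moves:
  deltas:
    - [0, 0, 0, 0, -0.3]
    - [0, 0, 0, 0, -0.3]
    - [0, 0, 0, 0, -0.3]
    - [0, 0, 0, 0, -0.3]
    - [0, 0, 0, 0, -0.3]

```text
time_s: 3.5
ee_pos: [564.5, 325.1, 4.0]
ee_rot: [180.0, -0.0, 105.3]
force: [-1.1, -0.5, 0.0]
gripper_width: 36.2
gripper_force: 20.0
```

Emit:
apply_moves:
  deltas:
    - [0, 0, -0.01, 0, -0.3]
    - [0, 0, -0.02, 0, -0.3]
    - [-0.02, -0.01, -0.025, 0, -0.3]
    - [-0.06, -0.03, -0.025, 0.01, -0.3]
    - [-0.1, -0.048, -0.025, 0.022, -0.3]

```text
time_s: 4.0
ee_pos: [544.4, 215.4, 30.1]
ee_rot: [179.9, -0.0, 104.1]
force: [0.6, -0.4, -0.6]
gripper_width: 36.1
gripper_force: 20.0
```

Emit:
apply_moves:
  deltas:
    - [-0.035, -0.017, 0, 0, -0.3]
    - [-0.07, -0.034, 0, 0, -0.3]
    - [-0.105, -0.051, 0, 0, -0.3]
    - [-0.14, -0.068, 0, 0, -0.3]
    - [-0.154, -0.074, 0, 0, -0.3]

```text
time_s: 4.5
ee_pos: [509.0, 46.0, 29.8]
ee_rot: [-180.0, 0.0, 103.9]
force: [1.0, 0.3, -1.3]
gripper_width: 36.0
gripper_force: 20.0
```

Emit:
apply_moves:
  deltas:
    - [0, 0, 0, 0, -0.3]
    - [0, 0, 0.01, 0, -0.3]
    - [0, 0, 0.016, 0, -0.3]
    - [0, 0, 0.016, 0, -0.3]
    - [0, 0, 0.016, 0, -0.3]

```text
time_s: 5.0
ee_pos: [509.8, 49.4, 12.4]
ee_rot: [-179.9, -0.0, 104.1]
force: [0.1, -0.1, -1.6]
gripper_width: 35.8
gripper_force: 20.0
```

```bash
python3 - <<'E'
from h import *
print(env.state()['ee_pos'],env.state()['ee_rot'])
s=cams.grab_frame("side");t=cams.grab_frame("top")
cv2.imwrite("pics/s2.png",s);cv2.imwrite("pics/t2.png",t)
a=np.zeros((600,800,3),np.uint8)
def put(i,x,y): a[y:y+i.shape[0],x:x+i.shape[1]]=i
put(crop(s,250,160,100,150,4),0,0); put(crop(t,235,165,100,100,4),400,0)
cv2.imwrite("pics/g2.png",a)
E
```

```text
[509.83468928  49.43575289  12.39676895] [-1.79947515e+02 -1.86787914e-02  1.04091540e+02]
```

View pics/g2.png

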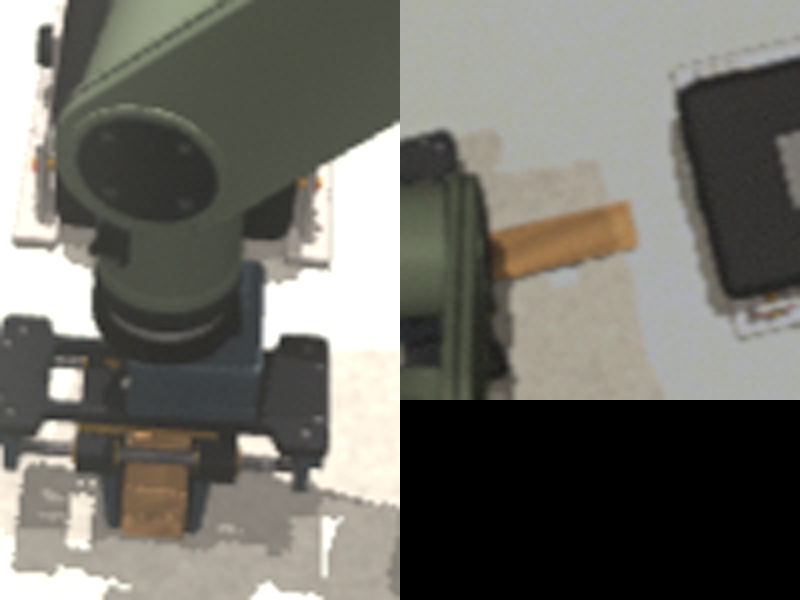

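The wedge is held straight; in the top view its tip edge runs (392,215.5)–(394,226.5), short of the projector's nose. I'll now fit the stand's frame.

```bash
cat > fit2.py <<'E'
exec(open('fit1.py').read().split("for nm,ob")[0])
# p: X,Y,yaw,k,a,b,w,xp,yp,zp,l1,l2,m,zl1,zl2
def pts(p):
    X,Y,th,k,a,b,w,xp,yp,zp,l1,l2,m,z1,z2=p
    q=np.array([(130,k,60),(130,-k,60),(a,w,12),(b,w,12),(b,-w,12),(a,-w,12),(xp,yp,zp),(xp,-yp,zp),(l2,m,z2),(l2,-m,z2),(l1,-m,z1),(l1,m,z1)])
    return R.from_euler('z',th).apply(q)+[X,Y,0]
T={0:st(613,45),1:st(678,303),2:st(430,95),3:st(700,25),4:st(768,290),5:st(500,357),8:st(668,130),9:st(684,195),10:st(552,225),11:st(537,155)}
Sd={0:ss(65,185),1:ss(347,203),2:np.array([253.5,220.3]),5:np.array([332,226]),6:ss(68,303),7:ss(325,322),8:ss(172,82),9:ss(250,84),10:ss(245,184),11:ss(166,180)}
p0=[564,-151,-1.33,97,-10,195,98,0,84,50,60,150,24,145,150]
def res(p,use):
    P=pts(p);r=[]
    for n,D in(("top",T),("side",Sd)):
        if n in use: i=list(D); r.append((proj(n,P[i])-np.array([D[j] for j in i])).ravel())
    return np.concatenate(r+[(np.array(p)-p0)/[1e3]*2+[1e3]*0 if 0 else (np.array(p)-p0)*1e-3])
for use in(("top","side"),("top",),("side",)):
    r=least_squares(res,p0,args=(use,),x_scale=np.maximum(np.abs(p0),1)); print(use,r.x[:2].round(1),np.degrees(r.x[2]).round(2),r.x[3:].round(1),"rms",np.sqrt(np.mean(r.fun[:-15]**2)).round(2))
tt=lambda x,y:S(x-400,y,235,165,4)
for z in (6,12): print("tip",z,atz("top",(tt(628,203)+tt(636,247))/2,z).round(1))
s=env.state(); yw=np.radians(s['ee_rot'][2]+180); print("tip by robot",(s['ee_pos'][:2]+146*np.array([np.cos(yw),np.sin(yw)])).round(1))
E
python3 fit2.py
```

```text
('top', 'side') [ 562.  -151.9] -75.88 [ 97.3  -8.  205.  103.1  20.   83.6  55.2  47.8 139.8  24.5 143.5 148.1] rms 0.54
('top',) [ 562.1 -152. ] -75.77 [ 97.3  -4.9 204.8 103.    0.   84.   50.   44.6 144.6  23.8 178.2 116.5] rms 0.32
('side',) [ 561.4 -151.6] -75.9 [ 97.2 -12.1 195.  103.  -17.6  79.7  94.2  35.4  81.4  24.1 154.7 194.8] rms 0.17
tip 6 [544.9 -92.6   6. ]
tip 12 [544.6 -92.6  12. ]
tip by robot [545.6 -92.5]
```

Emit:
apply_moves:
  deltas:
    - [0, 0.0016, 0.004, 0, -0.3]
    - [0, 0.0016, 0.0083, 0, -0.3]
    - [0, 0.0016, 0.0083, 0, -0.3]
    - [0, 0.0016, 0.0083, 0, -0.3]

```text
time_s: 5.5
ee_pos: [511.3, 48.9, 4.4]
ee_rot: [-180.0, -0.0, 104.0]
force: [0.6, -0.3, -1.3]
gripper_width: 35.9
gripper_force: 20.0
```

Emit:
apply_moves:
  deltas:
    - [0, 0, 0, 0, 0]
    - [0, 0, 0, 0, 0]
    - [0, 0, 0, 0, 0]
    - [0, 0, 0, 0, -0.3]
    - [0, 0, 0, 0, -0.3]

```text
time_s: 6.0
ee_pos: [511.6, 49.0, 4.8]
ee_rot: [180.0, -0.0, 104.0]
force: [-0.1, -0.2, -0.1]
gripper_width: 35.7
gripper_force: 20.0
```

Emit:
apply_moves:
  deltas:
    - [0, 0, 0, 0, -0.3]
    - [0, 0, 0, 0, -0.3]
    - [0, 0, 0, 0, -0.3]

```text
time_s: 6.3
ee_pos: [511.6, 49.0, 4.7]
ee_rot: [180.0, -0.0, 104.0]
force: [-0.7, 0.0, 1.6]
gripper_width: 36.2
gripper_force: 20.0
```

```bash
cat >> h.py <<'E'
O=np.array([562,-151.9]);th=np.radians(-75.85);U=np.array([np.cos(th),np.sin(th)]);N=np.array([-U[1],U[0]])
def where():
    s=env.state();d=s['ee_pos'][:2]-O
    print("t",s['time_s'],"tip x %.1f lat %.1f z %.1f yaw %.2f"%(d@U+146,d@N,s['ee_pos'][2],s['ee_rot'][2]),"rot",s['ee_rot'].round(2),"push %.2f lat %.2f fz %.2f"%(-s['force'][:2]@U,s['force'][:2]@N,s['force'][2]),s['gripper_width'].round(1))
E
python3 -c "
from h import *
where()"
```

```text
Traceback (most recent call last):
  File "h.py", line 25, in where
    print("t",s['time_s'],"tip x %.1f lat %.1f z %.1f yaw %.2f"%(d@U+146,d@N,s['ee_pos'][2],s['ee_rot'][2]),"rot",s['ee_rot'].round(2),"push %.2f lat %.2f fz %.2f"%(-s['force'][:2]@U,s['force'][:2]@N,s['force'][2]),s['gripper_width'].round(1))
                                                                                                                                                                                                                       ^^^^^^^^^^^^^^^^^^^^^^^^
AttributeError: 'float' object has no attribute 'round'
```

Emit:
apply_moves:
  deltas:
    - [-0.01, 0, 0, 0, -0.3]
    - [-0.022, 0, 0, 0, -0.3]
    - [-0.034, 0, 0, 0, -0.3]
    - [-0.045, 0, 0, 0, -0.3]
    - [-0.05, 0, 0, 0, -0.3]

```text
time_s: 6.8
ee_pos: [524.1, -1.0, 4.7]
ee_rot: [180.0, -0.0, 103.9]
force: [-0.1, 2.4, 3.8]
gripper_width: 36.0
gripper_force: 20.0
```

Emit:
apply_moves:
  deltas:
    - [-0.006, 0, 0, 0, -0.3]
    - [-0.012, 0, 0, 0, -0.3]
    - [-0.018, 0, 0, 0, -0.3]
    - [-0.022, 0, 0, 0, -0.3]
    - [-0.022, 0, 0, 0, -0.3]

```text
time_s: 7.3
ee_pos: [529.3, -21.7, 4.8]
ee_rot: [180.0, 0.1, 104.0]
force: [-0.3, -2.5, 4.9]
gripper_width: 36.2
gripper_force: 20.0
```

```bash
sed -i "s/,s\['gripper_width'\].round(1))/,round(s['gripper_width'],1))/" h.py; cat >> h.py <<'E'
def fmean(n=6):
    L=[]
    for i in range(n): cams.grab_frame("top"); f=env.state()['force']; L.append([-f[:2]@U,f[:2]@N,f[2]])
    print("mean push,lat,fz",np.mean(L,0).round(2),"sd",np.std(L,0).round(2))
E
python3 -c "
from h import *
fmean(8);where()"
```

```text
mean push,lat,fz [-1.77 -0.14  3.51] sd [0.41 0.55 0.49]
t 7.7 tip x 11.0 lat 0.2 z 4.8 yaw 104.03 rot [1.7997e+02 2.0000e-02 1.0403e+02] push -2.03 lat 1.05 fz 2.84 35.7
```

Emit:
apply_moves:
  deltas:
    - [-0.002, 0, -0.0003, 0, -0.3]
    - [-0.0045, 0, -0.0003, 0, -0.3]
    - [-0.007, 0, -0.0003, 0, -0.3]
    - [-0.0095, 0, -0.0003, 0, -0.3]
    - [-0.012, 0, -0.0003, 0, -0.3]

```text
time_s: 8.2
ee_pos: [531.7, -32.7, 4.8]
ee_rot: [-180.0, -0.0, 104.0]
force: [0.1, 1.2, 1.7]
gripper_width: 35.5
gripper_force: 20.0
```

Emit:
apply_moves:
  deltas:
    - [-0.0025, 0, 0, 0, -0.3]
    - [-0.005, 0, 0, 0, -0.3]
    - [-0.0075, 0, 0, 0, -0.3]
    - [-0.01, 0, 0, 0, -0.3]
    - [-0.012, 0, 0, 0, -0.3]

```text
time_s: 8.7
ee_pos: [533.7, -42.9, 4.8]
ee_rot: [-179.9, -0.2, 103.9]
force: [-2.3, 7.6, 4.1]
gripper_width: 35.7
gripper_force: 20.0
```

Emit:
apply_moves:
  deltas:
    - [-0.0025, 0, 0, 0, -0.3]
    - [-0.005, 0, 0, 0, -0.3]
    - [-0.0075, 0, 0, 0, -0.3]
    - [-0.01, 0, 0, 0, -0.3]
    - [-0.012, 0, 0, 0, -0.3]

```text
time_s: 9.2
ee_pos: [536.6, -54.6, 4.8]
ee_rot: [-179.9, -0.2, 103.9]
force: [-1.2, 7.5, 4.2]
gripper_width: 35.8
gripper_force: 20.0
```

```bash
python3 - <<'E'
from h import *
fmean(8);where()
s=cams.grab_frame("side");t=cams.grab_frame("top")
a=np.zeros((600,800,3),np.uint8)
def put(i,x,y): a[y:y+i.shape[0],x:x+i.shape[1]]=i
put(crop(s,245,160,100,130,4),0,0); put(crop(t,255,165,100,100,4),400,0)
cv2.imwrite("pics/g3.png",a)
E
```

```text
mean push,lat,fz [ 5.55 -0.41  3.14] sd [0.64 0.55 0.31]
t 9.6 tip x 45.8 lat -0.8 z 4.8 yaw 103.95 rot [-1.7992e+02 -1.3000e-01  1.0395e+02] push 4.13 lat 0.82 fz 3.35 35.9
```

View pics/g3.png

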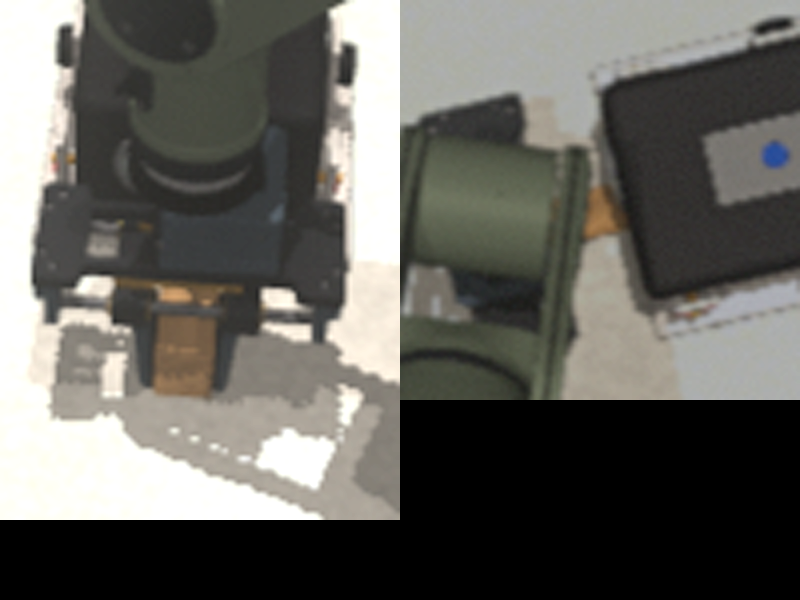

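Wedge is straight under the nose, gripper body clear of the projector. Advancing gently.

Emit:
apply_moves:
  deltas:
    - [-0.0015, 0.0003, 0, 0, -0.3]
    - [-0.003, 0.0005, 0, 0, -0.3]
    - [-0.0045, 0.0005, 0, 0, -0.3]
    - [-0.006, 0.0005, 0, 0, -0.3]
    - [-0.008, 0.0005, 0, 0, -0.3]
  grip_force: 35

```text
time_s: 10.2
ee_pos: [539.0, -62.1, 4.8]
ee_rot: [-179.9, -0.2, 104.0]
force: [-2.1, 6.2, 3.5]
gripper_width: 36.0
gripper_force: 35.0
```

Emit:
apply_moves:
  deltas:
    - [0, 0, 0, 0, 0.1]
    - [0, 0, 0, 0, 0.1]
    - [0, 0, 0, 0, 0.1]
    - [0, 0, 0, 0, 0.1]

```text
time_s: 10.6
ee_pos: [540.0, -63.7, 4.8]
ee_rot: [-180.0, 0.0, 104.0]
force: [-0.8, 0.1, -0.0]
gripper_width: 50.0
gripper_force: 0.0
```

```bash
python3 -c "
from h import *
fmean(8);where()"
```

```text
mean push,lat,fz [ 0.32 -0.03  0.14] sd [0.26 0.41 0.34]
t 11.0 tip x 54.9 lat 0.4 z 5.0 yaw 104.01 rot [179.99  -0.   104.01] push 0.26 lat 0.69 fz -0.04 50.1
```

Emit:
apply_moves:
  deltas:
    - [0, 0, 0, 0, -0.3]
    - [0, 0, 0, 0, -0.3]
    - [0, 0, 0, 0, -0.3]
    - [0, 0, 0, 0, -0.3]
    - [0, 0, 0, 0, -0.3]

```text
time_s: 11.5
ee_pos: [539.9, -63.4, 4.9]
ee_rot: [-180.0, -0.0, 104.0]
force: [-0.9, 1.0, 1.4]
gripper_width: 35.9
gripper_force: 35.0
```

Emit:
apply_moves:
  deltas:
    - [-0.001, 0, 0, 0, -0.3]
    - [-0.002, 0, 0, 0, -0.3]
    - [-0.003, 0, 0, 0, -0.3]
    - [-0.004, 0, 0, 0, -0.3]
    - [-0.004, 0, 0, 0, -0.3]

```text
time_s: 12.0
ee_pos: [540.5, -66.3, 5.0]
ee_rot: [-180.0, -0.1, 104.0]
force: [-1.8, 6.2, 1.9]
gripper_width: 36.0
gripper_force: 35.0
```

```bash
python3 -c "
from h import *
fmean(6);where()"
```

```text
mean push,lat,fz [5.62 0.51 1.81] sd [0.38 0.23 0.34]
t 12.3 tip x 57.7 lat 0.1 z 4.9 yaw 103.97 rot [-1.7997e+02 -1.1000e-01  1.0397e+02] push 5.04 lat 0.85 fz 1.24 35.6
```

Emit:
apply_moves:
  deltas:
    - [-0.0007, 0, 0, 0, -0.3]
    - [-0.0014, 0, 0, 0, -0.3]
    - [-0.0021, 0, 0, 0, -0.3]
    - [-0.003, 0, 0, 0, -0.3]
    - [-0.003, 0, 0, 0, -0.3]

```text
time_s: 12.8
ee_pos: [541.2, -69.1, 4.9]
ee_rot: [-180.0, -0.1, 104.0]
force: [-2.0, 5.7, 2.3]
gripper_width: 35.7
gripper_force: 35.0
```

```bash
python3 -c "
from h import *
fmean(4);where()"
```

```text
mean push,lat,fz [ 6.75 -0.17  2.02] sd [0.36 0.49 0.61]
t 13.0 tip x 60.7 lat 0.1 z 5.0 yaw 103.97 rot [-1.7997e+02 -1.1000e-01  1.0397e+02] push 6.20 lat -0.05 fz 1.30 35.8
```

Emit:
apply_moves:
  deltas:
    - [-0.0005, 0, 0, 0, -0.3]
    - [-0.001, 0, 0, 0, -0.3]
    - [-0.0015, 0, 0, 0, -0.3]
    - [-0.002, 0, 0, 0, -0.3]
    - [-0.002, 0, 0, 0, -0.3]

```text
time_s: 13.5
ee_pos: [541.7, -71.0, 4.9]
ee_rot: [-180.0, -0.1, 104.0]
force: [-2.2, 6.8, 1.5]
gripper_width: 36.0
gripper_force: 35.0
```

```bash
python3 -c "
from h import *
fmean(4);where()"
```

```text
mean push,lat,fz [ 6.69 -0.38  1.96] sd [0.22 0.39 0.52]
t 13.7 tip x 62.6 lat 0.0 z 4.9 yaw 103.98 rot [-1.7996e+02 -1.2000e-01  1.0398e+02] push 6.74 lat -0.04 fz 2.75 35.8
```

Emit:
apply_moves:
  deltas:
    - [-0.0005, 0, 0, 0, -0.3]
    - [-0.001, 0, 0, 0, -0.3]
    - [-0.0015, 0, 0, 0, -0.3]
    - [-0.002, 0, 0, 0, -0.3]
    - [-0.0025, 0, 0, 0, -0.3]

```text
time_s: 14.2
ee_pos: [542.2, -73.1, 4.9]
ee_rot: [-180.0, -0.2, 104.0]
force: [-2.3, 9.4, 2.2]
gripper_width: 35.7
gripper_force: 35.0
```

```bash
python3 -c "
from h import *
fmean(4);where()"
```

```text
mean push,lat,fz [7.37 0.11 2.61] sd [0.47 0.52 0.47]
t 14.4 tip x 64.7 lat 0.1 z 4.9 yaw 103.96 rot [-1.7996e+02 -1.6000e-01  1.0396e+02] push 6.60 lat -0.66 fz 2.39 35.9
```

Emit:
apply_moves:
  deltas:
    - [-0.0005, 0, 0, 0, -0.3]
    - [-0.001, 0, 0, 0, -0.3]
    - [-0.0015, 0, 0, 0, -0.3]
    - [-0.0015, 0, 0, 0, -0.3]
    - [-0.0015, 0, 0, 0, -0.3]

```text
time_s: 14.9
ee_pos: [542.2, -73.3, 4.9]
ee_rot: [-179.9, -0.3, 103.9]
force: [-2.9, 11.9, 3.0]
gripper_width: 35.9
gripper_force: 35.0
```

```bash
python3 -c "
from h import *
fmean(6);where()"
```

```text
mean push,lat,fz [12.22  0.24  3.55] sd [0.28 0.68 0.47]
t 15.2 tip x 64.9 lat -0.0 z 4.9 yaw 103.92 rot [-179.94   -0.27  103.92] push 11.95 lat 0.97 fz 4.31 35.6
```

The pin has met the slot's end (push 12 N, travel stopped). Before letting go I'll ease the downward drag.

Emit:
apply_moves:
  deltas:
    - [0, 0, -0.0002, 0, -0.3]
    - [0, 0, -0.0004, 0, -0.3]
    - [0, 0, -0.0004, 0, -0.3]

```text
time_s: 15.5
ee_pos: [542.1, -73.3, 5.0]
ee_rot: [-179.9, -0.3, 103.9]
force: [-1.5, 11.1, 1.0]
gripper_width: 35.8
gripper_force: 35.0
```

```bash
python3 -c "
from h import *
fmean(6);where()"
```

```text
mean push,lat,fz [11.76  1.42  0.84] sd [0.59 0.51 0.41]
t 15.8 tip x 65.0 lat -0.1 z 5.0 yaw 103.94 rot [-179.93   -0.26  103.94] push 12.93 lat 0.97 fz 0.99 36.2
```

Emit:
apply_moves:
  deltas:
    - [0, 0, -0.0001, 0, -0.3]
    - [0, 0, -0.0001, 0, -0.3]
    - [0, 0, -0.0001, 0, -0.3]

```text
time_s: 16.1
ee_pos: [542.1, -73.4, 4.9]
ee_rot: [-179.9, -0.3, 103.9]
force: [-1.5, 11.8, -0.3]
gripper_width: 35.6
gripper_force: 35.0
```

```bash
python3 -c "
from h import *
fmean(8);where()"
```

```text
mean push,lat,fz [11.51  1.39 -0.24] sd [0.72 0.65 0.26]
t 16.5 tip x 65.0 lat -0.1 z 5.0 yaw 103.94 rot [-179.93   -0.26  103.94] push 12.59 lat 2.19 fz -0.53 35.9
```

Vertical drag is now nil and the push about 11.4 N, so I'll let go, rise and back away.

Emit:
apply_moves:
  deltas:
    - [0, 0, 0, 0, 0.3]
    - [0, 0, 0, 0, 0.3]
    - [0, 0, 0, 0, 0.3]
    - [0, 0, 0, 0, 0.3]
    - [0, 0, 0, 0, 0.3]

```text
time_s: 17.0
ee_pos: [543.3, -76.4, 5.5]
ee_rot: [180.0, 0.0, 104.0]
force: [-0.4, 0.1, 0.3]
gripper_width: 59.3
gripper_force: 0.0
```

Emit:
apply_moves:
  deltas:
    - [0, 0, -0.01, 0, 0.3]
    - [0, 0, -0.03, 0, 0.3]
    - [0, 0, -0.05, 0, 0.3]
    - [0.02, 0, -0.07, 0, 0.3]
    - [0.05, 0, -0.09, 0, 0.3]

```text
time_s: 17.5
ee_pos: [531.6, -28.2, 97.0]
ee_rot: [179.9, 0.0, 103.9]
force: [0.4, 0.5, 0.5]
gripper_width: 59.8
gripper_force: 0.0
```

Emit:
apply_moves:
  deltas:
    - [0.03, 0.0, -0.02, 0, 0.3]
    - [0.07, 0, -0.04, 0, 0.3]
    - [0.11, 0, -0.06, 0, 0.3]
    - [0.15, 0, -0.06, 0, 0.3]
    - [0.19, 0, -0.06, 0, 0.3]

```text
time_s: 18.0
ee_pos: [485.1, 158.3, 157.3]
ee_rot: [179.8, -0.0, 104.0]
force: [1.2, 0.3, 0.8]
gripper_width: 59.2
gripper_force: 0.0
```

Emit:
apply_moves:
  deltas:
    - [0.04, 0.0, 0, 0, 0.3]
    - [0.08, 0, 0, 0, 0.3]
    - [0.12, 0, 0, 0, 0.3]
    - [0.12, 0, 0, 0, 0.3]
    - [0.12, 0, 0, 0, 0.3]

```text
time_s: 18.5
ee_pos: [455.8, 273.6, 155.9]
ee_rot: [180.0, 0.0, 104.1]
force: [0.6, -1.2, -0.1]
gripper_width: 59.2
gripper_force: 0.0
```

```bash
python3 - <<'E'
from h import *
where()
s=cams.grab_frame("side");t=cams.grab_frame("top"); o=cv2.imread("pics/side0.png")
cv2.imwrite("pics/s4.png",s);cv2.imwrite("pics/t4.png",t)
a=np.zeros((600,800,3),np.uint8)
def put(i,x,y): a[y:y+i.shape[0],x:x+i.shape[1]]=i
put(crop(s,245,140,100,120,4),0,0); put(crop(t,255,165,100,70,4),400,0)
put(crop(o,255,190,20,20,10),400,290);put(crop(s,255,190,20,20,10),600,290)
cv2.imwrite("pics/g4.png",a)
E
```

```text
t 18.5 tip x -292.5 lat 1.0 z 155.9 yaw 104.13 rot [1.7997e+02 2.0000e-02 1.0413e+02] push -1.29 lat 0.26 fz -0.09 59.2
```

View pics/g4.png

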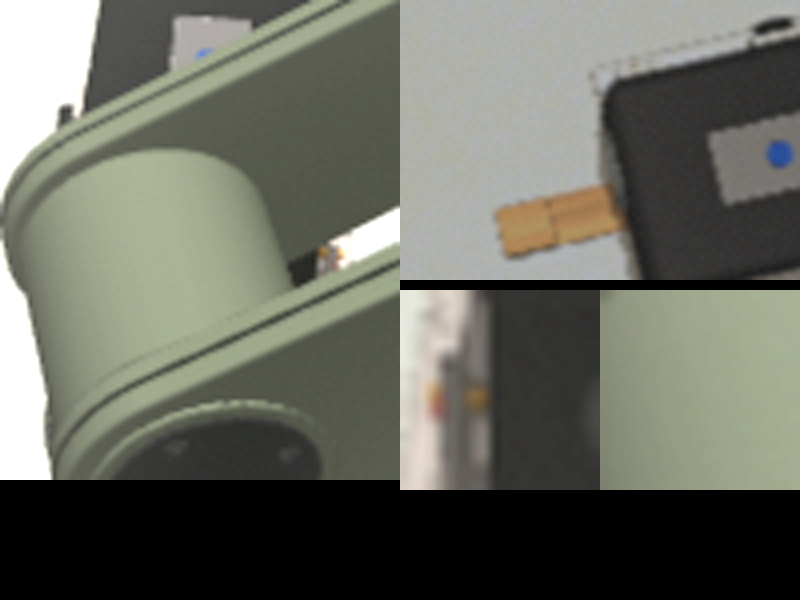

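Top view: wedge lies straight under the nose, heel end at (380,221). The arm hides the pin from the side camera, so I'll move it back towards the start.

Emit:
apply_moves:
  deltas:
    - [0.03, -0.018, -0.01, 0, 0.3]
    - [0.06, -0.036, -0.02, 0, 0.3]
    - [0.09, -0.054, -0.03, 0, 0.3]
    - [0.12, -0.072, -0.04, 0, 0.3]
    - [0.15, -0.09, -0.05, 0, 0.3]

```text
time_s: 19.1
ee_pos: [332.3, 396.4, 206.2]
ee_rot: [180.0, 0.0, 103.9]
force: [-0.2, 0.1, 0.3]
gripper_width: 58.7
gripper_force: 0.0
```

Emit:
apply_moves:
  deltas:
    - [0.03, -0.018, 0, 0, 0.3]
    - [0.06, -0.036, 0, 0, 0.3]
    - [0.09, -0.054, 0, 0, 0.3]
    - [0.12, -0.072, 0, 0, 0.3]
    - [0.15, -0.09, 0, 0, 0.3]

```text
time_s: 19.6
ee_pos: [209.1, 520.5, 205.7]
ee_rot: [180.0, 0.0, 103.9]
force: [0.7, -0.9, 0.3]
gripper_width: 59.4
gripper_force: 0.0
```

```bash
python3 - <<'E'
from h import *
where()
s=cams.grab_frame("side"); o=cv2.imread("pics/side0.png")
a=np.zeros((600,800,3),np.uint8)
def put(i,x,y): a[y:y+i.shape[0],x:x+i.shape[1]]=i
put(crop(s,245,125,100,150,4),0,0)
put(crop(o,255,190,20,20,10),400,0);put(crop(s,255,190,20,20,10),600,0)
put(crop(o,320,195,20,20,10),400,210);put(crop(s,320,195,20,20,10),600,210)
cv2.imwrite("pics/g5.png",a)
E
```

```text
t 19.6 tip x -592.3 lat -177.8 z 205.7 yaw 103.87 rot [1.7998e+02 1.0000e-02 1.0387e+02] push -1.03 lat 0.45 fz 0.26 59.4
```

View pics/g5.png

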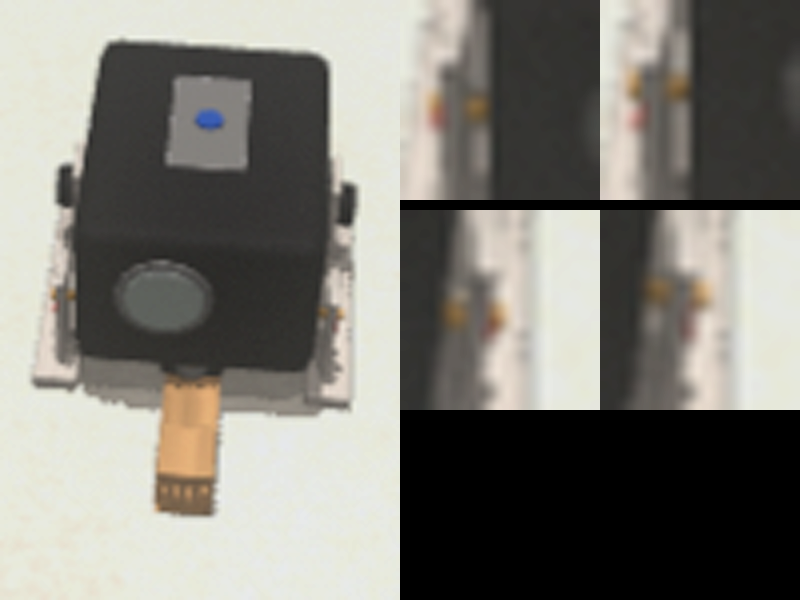

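The side view shows the wedge straight under the foot, the projector level and both pins about 2.3 px higher at the slot ends (+y one at (258,198)). I'll hand the job in.

```bash
python3 -c "
from workcell import env
print(env.job_done())"
```

```text
the job is handed in; nothing more can be done
None
```

The wedge is in place, straight under the nose foot, with the projector up against the end of its slot. The last push was about 11.4 N, so roughly 9 to 14 N should stay between wedge and projector. That load is inferred, not measured after letting go. The arm is clear and the job was handed in at about 20 s.

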